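# Prop the pantry bin open on its stay and stack the tin from inside

### The job

Lift the lid of the pantry bin and prop it on its drop stay, so that it stays up by itself and never slams. Then take the flat tin out of its wire stand in the bin, lay it flat on the bare worktop with its printed lid upwards and let go of it; now take it again across its width and stack it squarely, lid up, on the matching tin on the chopping board. Leave the bin propped open with the garlic in it, and do not push the lower tin, the can opener or the mug about.

Things in the scene. Friction and masses are not known exactly. Their poses are not given: they have to be found in the camera images.
- bin: Fixed white steel pantry bin, 210 (x) x 280 (y) x 105 mm high, walls 5 mm, inner floor 9 mm above its origin. Origin: centre of its underside; x points from its front to its hinged back, z up. It turns by up to 12 degrees. The worktop to the right of its front corner (around x 0.39, y -0.37 in the base frame) is always bare for about 120 mm.
- lid (a joint): Wooden lid, 12 mm thick, about 0.45 kg, hinged along the bin's back rim; 0 = shut, opening turns its front edge up and back, stop at 1.43 rad. It falls shut if let go before the stay holds it. Lift it to 1.37 rad or more: the stay's foot drops behind the tooth; lower it again and it comes to rest on the stay at 1.22 rad.
- lid_hinge (a point): Middle of the lid's hinge line, on the bin's back rim: 100 mm behind the bin's centre and 105 mm up. The hinge line runs along the bin's y.
- lid_handle (a point): Middle of the lid's steel bar handle: round bar 10 mm thick, about 110 mm long, along the bin's y, 35 mm clear above the lid (its axis 47 mm over the hinge line with the lid shut), 185 mm in front of the hinge and 20 mm behind the lid's front edge. It can turn between the finger pads while the lid swings.
- stay (a joint): Steel drop stay, a bar of 105 mm hung under the lid at its right edge, 75 mm in front of the hinge. It swings freely under its weight: folded along the lid at 0, its foot slides back along a ledge inside the bin's right wall as the lid opens; about 2.05 rad when it props the lid.
- stay_foot (a point): Middle of the round foot (8 mm thick) at the free end of the stay.
- stay_notch (a point): Where the foot stands when the stay props the lid: on the ledge inside the bin's right wall, just behind a 7 mm tooth with a ramp at its front. Fixed to the bin.
- tin_stand: Fixed wire stand on the bin's floor, in its left or right half: plate 100 x 74 x 3 mm with two wire hoops 27 mm apart, 30 mm high, that hold one flat tin on edge between them. Origin: centre of its underside; the slot runs along its x.
- tin: Flat oblong fish tin, 60 wide (its x; 63 over the rims) x 100 long (its y) x 25 mm thick (its z), rounded corners, up to 0.2 kg. Origin: centre of its bottom face; z points out through the printed lid. It starts on its long edge in the stand, its z level, towards the bin's left (+y), its upper edge about 72 mm above the worktop, 33 mm above the hoops.
- tin_low: The matching tin, same size and axes, lying flat, lid up, on the chopping board. Its lid is 25 mm above its origin.
- board: Small fixed chopping board lying flat, 185 (x) x 235 (y) mm, its top 10 mm above the worktop. Origin: under its centre.
- opener: Can opener with a long handle, 174 x 41 x 20 mm, lying on the chopping board to the right of the lower tin. Origin: under its middle.
- garlic: Garlic bulb, 60 x 57 x 58 mm, standing loose on the bin's floor in the half without the stand. Origin: under its middle.
- mug: Small white mug, 60 x 83 x 49 mm, standing to the right of the bin. Origin: under its middle.

How it is judged:
On the way, in this order (a step that is already met when the one before it is completed fails the run):
1. the lid rests open on its stay, the stay's foot behind the tooth, and the hand has let go of it (value of joint lid between 1.12 and 1.32 rad and distance between stay_foot and stay_notch below 0.007 m and velocity of joint lid between -0.05 and 0.05 rad/s and contact force between each of the fingers, the arm and lid below 0.2 N), for 0.3 s.
2. the tin lies flat on the bare worktop, printed lid up, let go of, with the bin still propped open (value of joint lid between 1.12 and 1.32 rad and distance between stay_foot and stay_notch below 0.007 m and angle between tin's own z axis and vertical below 0.12 rad and height (world z) of tin between -0.004 and 0.006 m and linear speed of tin below 0.03 m/s and contact force between the fingers and tin below 0.1 N), for 0.3 s.
At the end, for the whole second after the job is handed in: lid at rest on its stay (1.12 to 1.32 rad, foot within 7 mm of the notch); tin still, flat and lid up on the lower tin (centres within 15 mm, long sides within 0.2 rad, 21 to 29 mm higher); lower tin flat, within 30 mm of where it was; garlic in the bin (value of joint lid between 1.12 and 1.32 rad and distance between stay_foot and stay_notch below 0.007 m and velocity of joint lid between -0.05 and 0.05 rad/s and z of tin in the frame of tin_low between 0.021 and 0.029 m and horizontal distance between tin and tin_low below 0.015 m and angle between the y axis of tin and the y axis of tin_low, either way round below 0.2 rad and angle between tin's own z axis and vertical below 0.12 rad and linear speed of tin below 0.02 m/s and angle between tin_low's own z axis and vertical below 0.1 rad and distance of tin_low from where it was at the start of the episode below 0.03 m and x of garlic in the frame of bin between -0.105 and 0.105 m and y of garlic in the frame of bin between -0.14 and 0.14 m and z of garlic in the frame of bin below 0.09 m); the robot touches nothing.
It fails at once if the lid slams or is let fall (faster than 4 rad/s shut) (velocity of joint lid below -4 rad/s).
It fails at once if the lower tin is pushed over 30 mm (distance of tin_low from where it was at the start of the episode above 0.03 m).
It fails at once if the opener is pushed over 40 mm (distance of opener from where it was at the start of the episode above 0.04 m).
It fails at once if the mug is pushed over 40 mm or tipped (distance of mug from where it was at the start of the episode above 0.04 m or angle between mug's own z axis and vertical above 0.6 rad).
It fails at once if the garlic is taken out of the bin (z of garlic in the frame of bin above 0.1 m).
It also fails if it takes over 72 s, if anything falls off the work surface, if the arm or the gripper's body presses on something with over 40 N, if the wrist force passes 120 N, or if a joint passes its speed limit or range.

### The arm

A 6-joint arm with a two-finger parallel gripper is mounted at the origin on a cart in front of the work surface, level with it; the furniture and walls round the work are solid. World frame = base frame: x ahead of the robot, y to its left, z up, the work surface at z = 0. Lengths are in m, angles in rad, forces in N, time in s.
With the tool pointing down it reaches from about 0.375 to 0.975 m from the base axis. Payload 3.8 kg.
Tool frame: the origin (TCP) lies at the very end of the fingers, on their centre line; the grasp point (between the pads) lies bot.hold_point_z behind it (bot.hold_point_z is the distance from the TCP to the grasp point, in m); z points along the fingers, y is the line along which they close (so a half turn about z gives the same grasp; the last joint's range is limited). The gripper opens to 85 mm and grips with 20 to 120 N. Pads are 22 mm wide; open, the fingers measure 114 mm over their backs; the gripper's body (76 mm by 85 mm) begins 54 mm behind the grasp point. The pads swing forward as they close: fully open they stand 13 mm farther back than shut.
Start: joints at [-1.3, 0.264, 1.604, -0, 1.274, -0.037], TCP at [0.204, -0.643, 0.231] pointing down, gripper open.
Joint ranges: [-2.63, 2.63], [-0.94, 2.18], [0.31, 2.57], [-1.31, 4.45], [0, 2.66], [-2.55, 2.55]. Speed limits (rad/s): [2.57, 2.57, 3.14, 3.14, 3.14, 3.14].

### API

Orientations are given as a rotation vector (axis times angle).
In Python, from workcell import bot gives the robot as it stands.
- The arm moves only by the shell command python3 jog.py 'ROWS' [OPENING] [FORCE]. ROWS is one flat JSON list of numbers that holds 1 to 5 rows one after another, with no inner brackets; each row has 4 numbers: dx, dy, dz in units of 25 mm, then a turn about the tool's z in rad; each row shifts and turns the commanded pose from where the row before left it, along the tool's axes as they then stand; what a row does not reach is not made up. A row lasts 1/8 s, in which the tool goes at most 0.0625 m and 0.188 rad, less where a joint would pass 70% of its speed; a pose out of reach is approached as far as the arm can. OPENING is the opening from 0.0 (shut) to 1.0 (fully open), set as the command begins (- or left out keeps the last). The fingers move at their own pace and stop on an object; FORCE is the grip in N (left out, the last holds). Time passes only in rows, so rows that do not move let the fingers close. It prints the time, the measured TCP pose, the force, the opening and the grip force at its end. Input that does not fit is refused with a message, and nothing moves.
- bot.read_state(): the state, without advancing time (a new reading comes with each control period).
- bot.read_camera(name): name is "scene" or "top"; returns the picture (420x560x3 uint8, red, green, blue); there is no depth.
- bot.camera_info(name): a dict with "intrinsics" (3x3 intrinsics, pixels), "k1" (the pictures are not rectified: a ray, as slopes to the right and down, at radius r is drawn at 1 + k1 r^2 times it, then the intrinsics apply), "extrinsics" (4x4, takes a point from camera to world coordinates). Camera axes: x right, y down, z forward; pixel columns grow to the right and rows downward; lengths in m; the calibration is good to about 2 mm. A picture is of the moment at which its call begins. camera_info takes no time and is no camera call.
- bot.finish_job(): hands the job in; it is judged then, once.
The state is a dict: "time": time; "q": joint angles; "joint_vel": joint speeds; "joint_torque": joint torques, N m; "tool_pos": TCP position; "tcp_rot": TCP orientation; "wrist_force": force on the tool from outside, world axes, zero at the start; "torque": the same for the moment, N m; "width": opening from 0.0 (shut) to 1.0 (fully open); "grip_force": force on a finger pad.
Only numpy, scipy, OpenCV 4.12 (cv2) and the standard library are available. Lean on these libraries where they do the work, as an engineer would, in place of code of your own. Each camera call takes 0.05 s, during which the arm holds its last target. There are 200 camera calls.

## Working session

There is one attempt and no reset: what is moved stays moved. The work goes in short steps, Python scripts to look and compute and a shell command to move; the robot and the scene stay as the last step left them, time stands still between calls to the robot, and variables do not carry over. Pictures are saved under pics/ and viewed, at most 10 in all, crops included, and the job is handed in when it is done.

```bash
ls; mkdir -p pics
cat > h.py <<'E'
import numpy as np, cv2
from workcell import bot
from scipy.spatial.transform import Rotation as R
def cam(n):
    c=bot.camera_info(n); return np.array(c["intrinsics"]),c["k1"],np.array(c["extrinsics"])
def ray(n,u,v):
    K,k,E=cam(n); d=np.array([(u-K[0,2])/K[0,0],(v-K[1,2])/K[1,1]]); s=d.copy()
    for _ in range(30): s=d/(1+k*(s@s))
    return E[:3,3],E[:3,:3]@np.array([s[0],s[1],1])
def plane(n,u,v,z):
    o,d=ray(n,u,v); return o+d*(z-o[2])/d[2]
def tri(a,b):
    o1,d1=ray("scene",*a);o2,d2=ray("top",*b)
    t=np.linalg.lstsq(np.c_[d1,-d2],o2-o1,rcond=None)[0]
    p,q=o1+d1*t[0],o2+d2*t[1]; return (p+q)/2,np.linalg.norm(p-q)
def proj(n,p):
    K,k,E=cam(n); c=E[:3,:3].T@(np.asarray(p)-E[:3,3]); s=c[:2]/c[2]; s=s*(1+k*(s@s)); return K[[0,1],[0,1]]*s+K[:2,2]
def snap(n,name):
    im=bot.read_camera(n); cv2.imwrite(f"pics/{name}.png",im[:,:,::-1]); return im
E
python3 - <<'E'
from h import *
for n in("scene","top"): snap(n,n+"0"); print(n,cam(n))
s=bot.read_state(); print(s, bot.hold_point_z)
E
```

```text
jog.py
pics
workcell.py
scene (array([[527.90470279,   0.        , 271.79953884],
       [  0.        , 527.90470279, 208.34068491],
       [  0.        ,   0.        ,   1.        ]]), -0.0815426571045912, array([[-0.64241135, -0.48568894,  0.59280175, -0.32785386],
       [-0.76620479,  0.42261988, -0.48406885,  0.68944129],
       [-0.01542292, -0.76517886, -0.643633  ,  1.02674543],
       [ 0.        ,  0.        ,  0.        ,  1.        ]]))
top (array([[423.84319364,   0.        , 283.56840125],
       [  0.        , 423.84319364, 212.48923351],
       [  0.        ,   0.        ,   1.        ]]), -0.13209107770171657, array([[ 0.01870451, -0.9894468 ,  0.14368427,  0.3731786 ],
       [-0.99942434, -0.01443466,  0.03070217, -0.0286871 ],
       [-0.02830413, -0.14417583, -0.98914721,  1.21598118],
       [ 0.        ,  0.        ,  0.        ,  1.        ]]))
{'time': 0.1, 'q': array([-1.29992526e+00,  2.64692558e-01,  1.60524439e+00, -1.49603336e-05,
        1.27372651e+00, -3.68954694e-02]), 'joint_vel': array([ 0.00092654, -0.00207595, -0.00267509, -0.00094902,  0.00028061,
        0.00012463]), 'joint_torque': array([ 6.35240813e-04, -5.16706932e+01, -3.68590343e+01, -4.30509363e-05,
        6.36334356e-03, -5.57358806e-05]), 'tool_pos': array([ 0.20429478, -0.64263651,  0.23007285]), 'tcp_rot': array([-3.10243767e+00, -4.81224664e-01,  4.01717527e-04]), 'wrist_force': array([ 0.41976578, -0.29554588,  0.14344197]), 'torque': array([-0.0030366 ,  0.00260364, -0.02946034]), 'grip_force': 0.0, 'width': 0.9976633942271492} 0.0187
```
View pics/scene0.png

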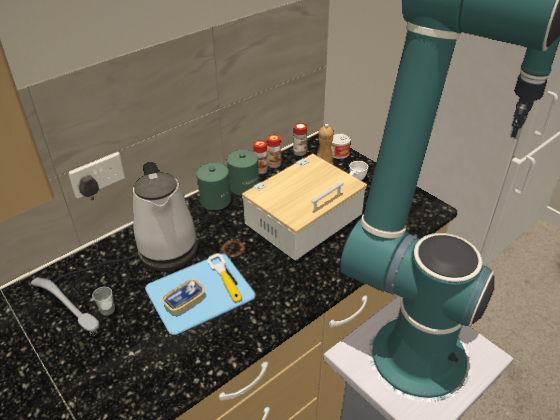

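View pics/top0.png

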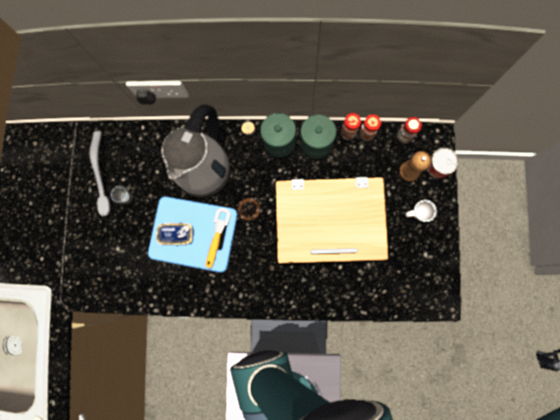

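The scene view shows the shut bin (lid about 245–365, 158–225), with its bar handle near (328,197). The lower tin is at (184,296) on the blue board, with the yellow opener beside it. In the top view the handle runs (311–357, 251), the lower tin is at (175,234) and the mug at (424,211). Next I'll measure these.

Run:
```python
from h import *
a=cv2.imread("pics/scene0.png");b=cv2.imread("pics/top0.png")
f=lambda im,x,y,w,h,s:cv2.resize(im[y:y+h,x:x+w],None,fx=s,fy=s,interpolation=cv2.INTER_CUBIC)
A=f(a,240,150,133,100,3);B=f(b,270,170,133,100,3)
C=f(a,140,250,133,100,3);D=f(b,140,190,133,100,3)
cv2.imwrite("pics/crop1.png",np.vstack([np.hstack([A,B]),np.hstack([C,D])]))
```

View pics/crop1.png

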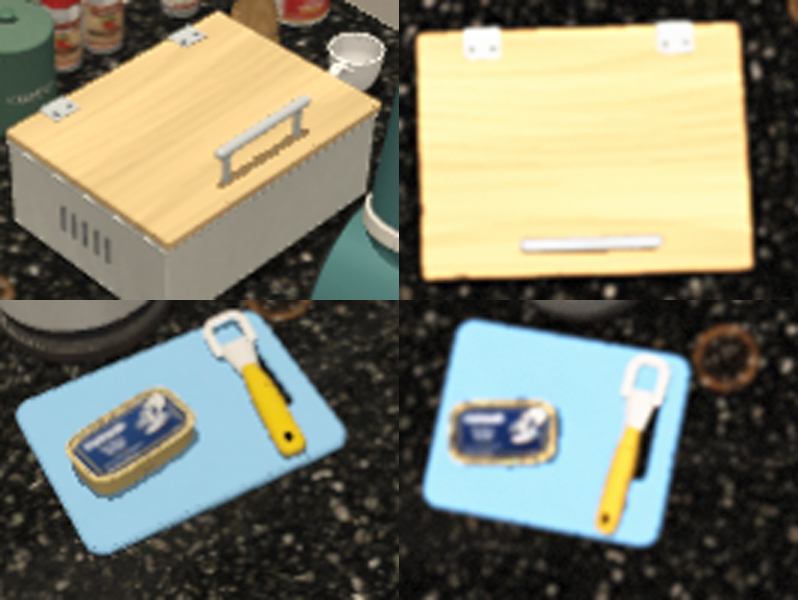

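The crop is a 3x enlargement. It puts the handle ends at scene (313,201.7) and (342.7,183.7), and at top (310.7,251.7) and (357.3,250.3). Lid corners are clear in both views.

Run:
```python
from h import *
P={"hL":((313,201.7),(310.7,251.7)),"hR":((342.7,183.7),(357.3,250.3)),"bl":((242.7,194.3),(275.7,182)),"br":((313,154),(383.7,177.3)),"fl":((296,231.3),(278,263)),"fr":((367,184.3),(387.7,259.3))}
Q={k:tri(*v) for k,v in P.items()}
for k,(p,e) in Q.items(): print(k,p.round(4),round(e,4))
y=lambda a,b:np.degrees(np.arctan2(*( (Q[b][0]-Q[a][0])[:2]*[-1,1]))) 
for a,b in(("hR","hL"),("br","bl"),("fr","fl")): print(a,b,y(a,b))
fr=(Q["fl"][0]-Q["bl"][0]+Q["fr"][0]-Q["br"][0]); print("xyaw",np.degrees(np.arctan2(-fr[1],-fr[0])))
print("handle mid",(Q["hL"][0]+Q["hR"][0])/2)
# tin low by blue label in both views
for n in("scene","top"):
    im=cv2.imread(f"pics/{n}0.png"); h=cv2.cvtColor(im,cv2.COLOR_BGR2HSV)
    m=cv2.inRange(h,(100,80,20),(130,255,150)); 
    x0=(150,260,220,330) if n=="scene" else (145,210,210,255)
    k=np.zeros_like(m);k[x0[1]:x0[3],x0[0]:x0[2]]=255; m&=k
    m=cv2.morphologyEx(m,cv2.MORPH_CLOSE,np.ones((5,5)))
    c=max(cv2.findContours(m,0,2)[0],key=cv2.contourArea); r=cv2.minAreaRect(c); print(n,r)
    pts=np.array([plane(n,*p,0.034)[:2] for p in c[:,0]]).astype(np.float32)
    print("  planar rect",cv2.minAreaRect(pts*1000)); globals()[n]=r[0]
print(tri(scene,top)); print("fwd down cam:",bot.camera_info("scene").keys())
# blue board outline top
for s in (1,):
    h=cv2.cvtColor(cv2.imread("pics/top0.png"),cv2.COLOR_BGR2HSV); m=cv2.inRange(h,(90,60,150),(112,255,255)); c=max(cv2.findContours(m,0,2)[0],key=cv2.contourArea)
    print("board",cv2.minAreaRect(np.array([plane("top",*p,0.01)[:2]*1000 for p in c[:,0]],np.float32)))
s=bot.read_state(); print(R.from_rotvec(s["tcp_rot"]).as_matrix().round(3))
```

```text
hL [ 0.4287 -0.0662  0.1519] 0.0022
hR [ 0.4342 -0.1833  0.1489] 0.0018
bl [0.6134 0.0266 0.1146] 0.0038
br [ 0.6321 -0.261   0.1106] 0.0017
fl [0.4006 0.0171 0.1167] 0.0007
fr [ 0.4146 -0.2663  0.1165] 0.0004
hR hL 2.6773829033861714
br bl 3.7221827846574405
fr fl 2.824017933835266
xyaw 1.9724819876070436
handle mid [ 0.4314872  -0.12478757  0.15039931]
scene ((181.07861328125, 295.34344482421875), (12.10733699798584, 41.00153732299805), 58.671302795410156)
  planar rect ((478.21771240234375, 326.11004638671875), (38.13515090942383, 103.9109878540039), 0.9790588021278381)
top ((173.5, 233.5), (13.0, 25.0), 90.0)
  planar rect ((479.92242431640625, 320.358154296875), (37.19927215576172, 73.7703857421875), 1.1995633840560913)
(array([0.48106033, 0.32258636, 0.0292576 ]), np.float64(0.00225931868152653))
fwd down cam: dict_keys(['intrinsics', 'k1', 'extrinsics'])
board ((483.46478271484375, 273.42645263671875), (237.36007690429688, 187.0829620361328), 80.8707504272461)
[[ 0.953  0.303 -0.001]
 [ 0.303 -0.953  0.002]
 [ 0.    -0.002 -1.   ]]
```

Bin yaw is about 2.8°. The handle midpoint is (0.431, −0.125, 0.150), and the hinge works out at about (0.616, −0.116, 0.105). The lower tin is at (0.480, 0.322). Next step: turn the tool so the fingers close along the bin's x, then go above the handle.

The rows are not in the units I measure in: shifts go in units of 25 mm. I convert before sending: 0.05 m is 2, 0.025 m is 1.

```bash
python3 jog.py '[0,0,0,-0.187,0,0,0,-0.187,0,0,0,-0.187,0,0,0,-0.187,0,0,0,-0.187]' 1.0 60
python3 jog.py '[0,0,0,-0.187,0,0,0,-0.187,2,1,0,0,2,1,0,0,2,1,0,0]'
python3 jog.py '[2,1,0,0,2,1,0,0,2,1,0,0,2,1,0,0,2,1,0,0]'
python3 jog.py '[2,1,0,0,2,1,0,0,0,0,0,0]'
python3 -c "
from h import *
s=bot.read_state();M=R.from_rotvec(s['tcp_rot']).as_matrix();print(s['q'].round(3),M.round(3));print('tool-axes to handle',M.T@(np.array([.4315,-.1248,.133])-s['tool_pos']))"
```

```text
time: 0.72
tool_pos: [0.2044, -0.6429, 0.2305]
tcp_rot: [-2.548, -1.836, -0.001]
wrist_force: [0.9, -0.4, 0.0]
width: 0.998
grip_force: 0.0
time: 1.35
tool_pos: [0.2728, -0.4882, 0.2305]
tcp_rot: [-2.17, -2.27, -0.001]
wrist_force: [0.0, 0.8, 1.1]
width: 1.006
grip_force: 0.0
time: 1.98
tool_pos: [0.3861, -0.2327, 0.231]
tcp_rot: [-2.17, -2.271, -0.0]
wrist_force: [0.2, 0.3, 0.5]
width: 1.001
grip_force: 0.0
time: 2.35
tool_pos: [0.4319, -0.1289, 0.231]
tcp_rot: [-2.162, -2.278, -0.001]
wrist_force: [-0.2, -1.0, -0.0]
width: 1.002
grip_force: 0.0
[-3.460e-01 -1.710e-01  2.059e+00  1.000e-03  1.255e+00 -3.990e-01] [[-0.052  0.999 -0.   ]
 [ 0.999  0.052  0.001]
 [ 0.001 -0.    -1.   ]]
tool-axes to handle [ 0.00403007 -0.00021581  0.09796208]
```

```bash
python3 jog.py '[0.16,0,1.92,0,0,0,2,0,0,0,0,0]'
python3 jog.py '[0,0,0,0,0,0,0,0,0,0,0,0,0,0,0,0]' 0.0 40
python3 jog.py '[0,0,0,0,0,0,0,0]'
```

```text
time: 2.72
tool_pos: [0.4266, -0.1276, 0.1291]
tcp_rot: [-2.164, -2.264, 0.007]
wrist_force: [-1.0, 0.5, -0.3]
width: 1.002
grip_force: 0.0
time: 3.22
tool_pos: [0.4339, -0.1287, 0.1349]
tcp_rot: [2.167, 2.267, 0.007]
wrist_force: [21.2, 4.2, -8.2]
width: 0.141
grip_force: 10.8
time: 3.48
tool_pos: [0.435, -0.1286, 0.1348]
tcp_rot: [2.165, 2.266, 0.009]
wrist_force: [8.8, 0.1, -4.7]
width: 0.109
grip_force: 39.0
```

The bar is gripped at 9 mm width. I'll work out the chords of the lifting arc in the tool's axes.

```bash
python3 -c "
import numpy as np
t=np.linspace(0,1.40,11)+np.arctan2(47,185);r=np.hypot(47,185)
print(np.c_[-np.diff(r*np.cos(t)),-np.diff(r*np.sin(t))].round(1))"
```

```text
[[  8.4 -25.4]
 [ 11.8 -23.9]
 [ 15.  -22.1]
 [ 18.  -19.7]
 [ 20.6 -17. ]
 [ 22.7 -14. ]
 [ 24.5 -10.7]
 [ 25.7  -7.2]
 [ 26.5  -3.5]
 [ 26.7   0.2]]
```

```bash
python3 jog.py '[0,0.416,-1.016,0,0,0.472,-0.956,0,0,0.6,-0.884,0,0,0.72,-0.788,0,0,0.824,-0.68,0]' - 40
python3 -c "
from h import *
snap('scene','scene1')"
```

```text
time: 4.1
tool_pos: [0.5036, -0.1253, 0.2424]
tcp_rot: [-2.166, -2.268, 0.01]
wrist_force: [-10.1, -1.3, 7.5]
width: 0.109
grip_force: 39.4
```

View pics/scene1.png

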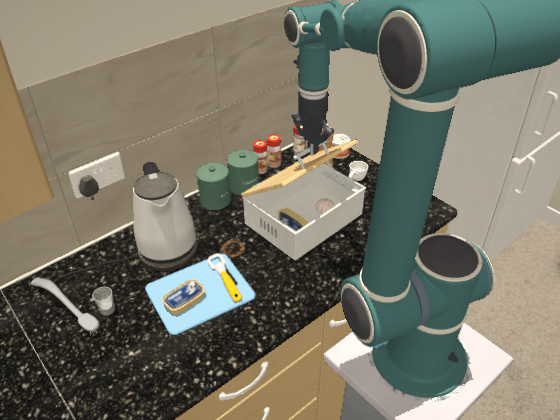

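The lid is half open with the bar still held. The tin (292,217) is in the left half of the bin and the garlic (325,206) in the right. I'll carry on to 1.40 rad.

In the tool's units: 0.0265 m is 1.06, 0.0257 m is 1.028.

```bash
python3 jog.py '[0,0.908,-0.56,0,0,0.98,-0.428,0,0,1.028,-0.288,0,0,1.06,-0.14,0,0,1.06,0,0]' - 40
python3 jog.py '[0,0,0,0,0,0,0,0]'
python3 -c "
from h import *
snap('scene','scene2')"
```

```text
time: 4.78
tool_pos: [0.6334, -0.1191, 0.2788]
tcp_rot: [2.169, 2.271, 0.0]
wrist_force: [-2.5, -1.1, 3.0]
width: 0.105
grip_force: 42.6
time: 5.03
tool_pos: [0.6336, -0.1191, 0.2785]
tcp_rot: [2.168, 2.27, 0.003]
wrist_force: [-0.7, -0.2, 5.6]
width: 0.11
grip_force: 43.2
```

View pics/scene2.png

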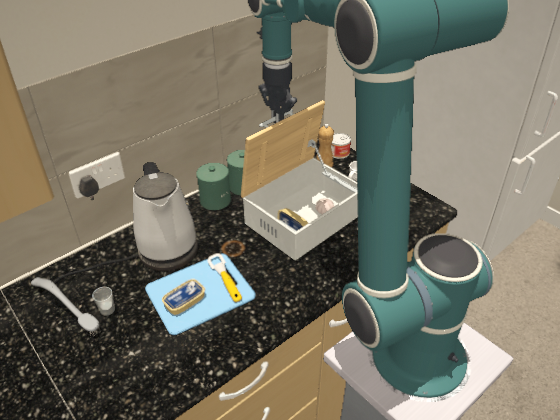

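The lid is nearly upright, at about 1.39 rad going by the handle travel, with the handle on its far side. I'll push a bit further so the stay drops, then lower it gently onto the stay.

```bash
python3 jog.py '[0,0.2,0.012,0,0,0,0,0,0,0,0,0]'
python3 jog.py '[0,-0.4,0,0,0,-0.4,0,0,0,-0.32,0,0,0,-0.16,0,0,0,0,0,0]'
python3 jog.py '[0,-0.16,0,0,0,0,0,0,0,0,0,0]'
```

```text
time: 5.45
tool_pos: [0.638, -0.1189, 0.2781]
tcp_rot: [2.168, 2.271, 0.002]
wrist_force: [0.6, 0.2, 5.2]
width: 0.112
grip_force: 43.2
time: 6.08
tool_pos: [0.6056, -0.1204, 0.2779]
tcp_rot: [2.169, 2.271, 0.001]
wrist_force: [-0.6, 0.5, 6.8]
width: 0.109
grip_force: 43.9
time: 6.45
tool_pos: [0.6018, -0.1206, 0.2775]
tcp_rot: [2.169, 2.271, 0.001]
wrist_force: [-0.4, 0.4, 6.2]
width: 0.11
grip_force: 43.8
```

In the tool's units: -0.003 m is -0.12.

```bash
python3 jog.py '[0,-0.12,0,0,0,0,0,0,0,0,0,0]'
python3 jog.py '[0,-0.12,0,0,0,0,0,0,0,0,0,0]'
python3 jog.py '[0,-0.12,0,0,0,0,0,0,0,0,0,0]'
python3 -c "
from h import *
im=snap('scene','scene3');a=im[130:250,220:380,::-1];t=snap('top','top3')[120:280,250:410,::-1]
cv2.imwrite('pics/crop3.png',np.hstack([cv2.resize(a,(480,360),interpolation=2),cv2.resize(t,(320,320),interpolation=2)[:, :] if 0 else cv2.resize(t,(320,360),interpolation=2)]))"
```

```text
time: 6.82
tool_pos: [0.5991, -0.1208, 0.2773]
tcp_rot: [2.169, 2.271, 0.001]
wrist_force: [0.2, 0.5, 5.4]
width: 0.111
grip_force: 43.8
time: 7.2
tool_pos: [0.5973, -0.1208, 0.2771]
tcp_rot: [2.167, 2.27, 0.004]
wrist_force: [5.2, -1.0, 2.0]
width: 0.11
grip_force: 43.5
time: 7.58
tool_pos: [0.5958, -0.1209, 0.2772]
tcp_rot: [2.166, 2.268, 0.008]
wrist_force: [9.8, 0.8, 1.9]
width: 0.11
grip_force: 43.2
```

View pics/crop3.png

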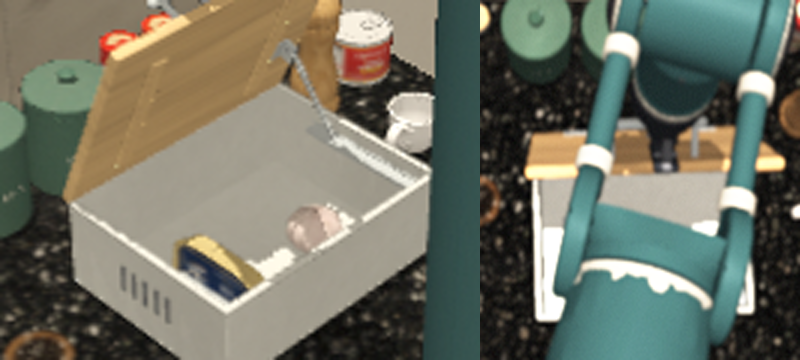

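The picture shows the stay standing with its foot on the ledge at about (325,135) in the crop, and the force has reversed, so the stay is carrying the lid. I'll ease off, open part way and rise clear.

In the tool's units: 0.004 m is 0.16.

```bash
python3 jog.py '[0,0.16,0,0,0,0,0,0]'
python3 jog.py '[0,0,0,0,0,0,0,0,0,0,0,0]' 0.32
python3 jog.py '[0,0.12,-0.8,0,0,0,-2,0,0,0,-2,0,0,0,0,0,0,0,0,0]'
```

```text
time: 7.92
tool_pos: [0.5978, -0.1208, 0.2774]
tcp_rot: [2.168, 2.27, 0.003]
wrist_force: [4.2, -0.1, 5.1]
width: 0.109
grip_force: 43.5
time: 8.3
tool_pos: [0.5957, -0.1206, 0.2753]
tcp_rot: [-2.168, -2.27, 0.002]
wrist_force: [0.1, 0.2, 0.6]
width: 0.321
grip_force: 0.0
time: 8.93
tool_pos: [0.5997, -0.1206, 0.3975]
tcp_rot: [2.169, 2.271, 0.001]
wrist_force: [0.1, 0.4, -0.3]
width: 0.322
grip_force: 0.0
```

```bash
python3 jog.py '[-1.6,-1.44,0,0,-1.6,-1.44,0,0,-1.6,-1.44,0,0,-1.6,-1.44,0,0,-1.6,-1.44,0,0]' 0.55
python3 jog.py '[-1.6,-1.44,0,0,-1.6,-1.44,0,0,-1.6,-1.44,0,0]'
python3 jog.py '[0,0,0,0.1745,0,0,0,0.1745,0,0,0,0.1745,0,0,0,0.1745,0,0,0,0.1745]'
python3 jog.py '[0,0,0,0.1745,0,0,0,0.1745,0,0,0,0.1745,0,0,0,0.1745,0,0,0,0]'
python3 -c "
from h import *
a=snap('scene','scene4')[140:265,230:375,::-1];t=snap('top','top4')[150:280,255:405,::-1]
cv2.imwrite('pics/crop4.png',np.vstack([np.hstack([cv2.resize(a[20:120,0:133],(399,300),interpolation=2),cv2.resize(t[20:120,5:138],(399,300),interpolation=2)]),np.hstack([cv2.resize(a[50:110,30:110],(400,300),interpolation=2),cv2.resize(t[60:120,15:95],(398,300),interpolation=2)])]))
s=bot.read_state();print(s['q'].round(3),R.from_rotvec(s['tcp_rot']).as_matrix().round(3))"
```

```text
time: 9.55
tool_pos: [0.4271, -0.3292, 0.3944]
tcp_rot: [-2.167, -2.27, 0.0]
wrist_force: [1.3, -0.5, 0.3]
width: 0.546
grip_force: 0.0
time: 9.93
tool_pos: [0.3249, -0.4539, 0.3944]
tcp_rot: [-2.168, -2.269, -0.001]
wrist_force: [0.1, 0.0, -0.4]
width: 0.552
grip_force: 0.0
time: 10.55
tool_pos: [0.326, -0.4528, 0.3943]
tcp_rot: [-2.926, -1.132, 0.001]
wrist_force: [-0.2, -0.0, -0.3]
width: 0.545
grip_force: 0.0
time: 11.18
tool_pos: [0.3262, -0.4528, 0.3946]
tcp_rot: [-3.138, -0.076, 0.003]
wrist_force: [0.1, -0.3, -0.0]
width: 0.545
grip_force: 0.0
[-0.991 -0.014  1.619  0.     1.539  0.53 ] [[ 0.999  0.049 -0.001]
 [ 0.049 -0.999  0.002]
 [-0.001 -0.002 -1.   ]]
```

View pics/crop4.png

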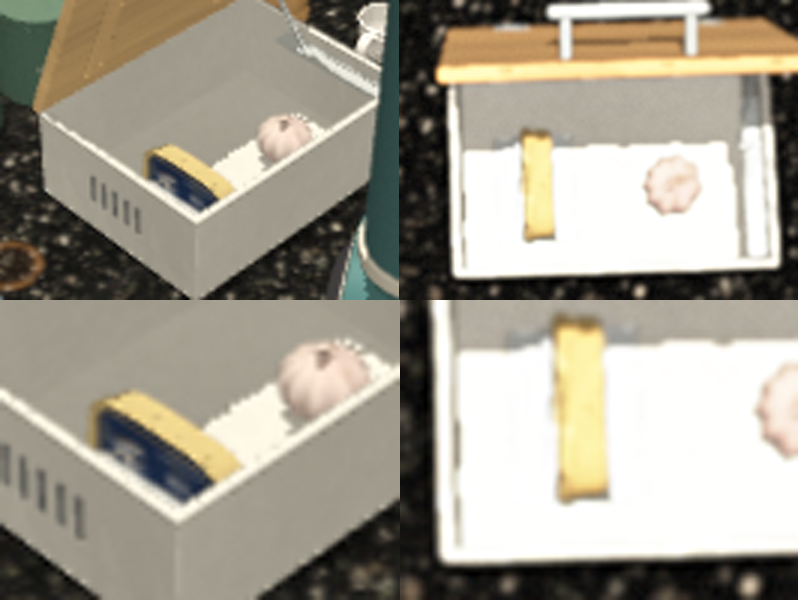

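The lid stands propped by itself, with the hand clear. The tin's upper edge shows in the top view from about (301,214)–(311,214) at the back to (302,250)–(312,250) at the front. In the scene view its back end is at (278,210)–(287,208). The garlic is at top (347,218). I'll triangulate the upper edge.

Run:
```python
from h import *
S={"bl":((278,210.4),(301.2,213.6)),"br":((287,208),(311.2,213.6)),"fr":((308.4,223),(311.6,249.6))}
for k,v in S.items(): p,e=tri(*v); print(k,p.round(4),round(e,4))
im=cv2.imread("pics/top4.png"); h=cv2.cvtColor(im,cv2.COLOR_BGR2HSV); m=cv2.inRange(h,(15,90,100),(35,255,255)); k=np.zeros_like(m);k[200:260,290:325]=255
c=max(cv2.findContours(m&k,0,2)[0],key=cv2.contourArea)
r=cv2.minAreaRect(np.array([plane("top",*p,0.07)[:2]*1000 for p in c[:,0]],np.float32)); print(r)
s=bot.read_state();M=R.from_rotvec(s['tcp_rot']).as_matrix()
t=np.array([r[0][0]/1000,r[0][1]/1000,.2]);print(t,M.T@(t-s['tool_pos']))
# mug position and lower tin outline (rim gold) 
for z in(0.034,): 
    i0=cv2.imread("pics/top4.png"); hh=cv2.cvtColor(i0,cv2.COLOR_BGR2HSV); mb=cv2.inRange(hh,(90,60,150),(112,255,255)); k=np.zeros_like(mb);k[215:252,148:200]=255
    mm=cv2.bitwise_not(mb)&k; c=max(cv2.findContours(mm,0,2)[0],key=cv2.contourArea); print("low outline",cv2.minAreaRect(np.array([plane("top",*p,z)[:2]*1000 for p in c[:,0]],np.float32)))
print("mug",plane("top",424,211,.03),"garlic",plane("top",347,218,.04))
```

```text
bl [ 0.5383 -0.0409  0.0659] 0.0012
br [ 0.5377 -0.0705  0.0592] 0.0043
fr [ 0.4413 -0.0693  0.067 ] 0.0042
((451.7496032714844, -55.40898513793945), (21.66635513305664, 21.61708641052246), 0.6295601725578308)
[ 0.4517496  -0.05540899  0.2       ] [ 0.14510363 -0.39061569  0.19584451]
low outline ((481.8165283203125, 316.5956115722656), (103.3794937133789, 142.42843627929688), 1.3486288785934448)
mug [ 0.55556943 -0.39156658  0.03      ] garlic [ 0.5310219  -0.16989329  0.04      ]
```

Run:
```python
from h import *
im=cv2.imread("pics/top4.png"); h=cv2.cvtColor(im,cv2.COLOR_BGR2HSV); m=cv2.inRange(h,(12,50,60),(40,255,255)); k=np.zeros_like(m);k[205:260,290:325]=255
c=max(cv2.findContours(cv2.morphologyEx(m&k,3,np.ones((3,3))),0,2)[0],key=cv2.contourArea)
W=np.array([plane("top",*p,0.07)[:2]*1000 for p in c[:,0]],np.float32);print(cv2.minAreaRect(W),W.min(0),W.max(0))
q=[plane("top",*p,0.07) for p in((301.2,213.6),(311.2,213.6),(311.6,249.6),(302.6,250.4))];print(np.round(q,4),np.mean(q,0))
# lower tin: not-board pixels inside window, as a label/rim blob in both views
mid={}
for n,(x0,y0,x1,y1) in {"top":(153,218,197,250),"scene":(158,272,212,322)}.items():
    i=cv2.imread(f"pics/{n}4.png");hh=cv2.cvtColor(i,cv2.COLOR_BGR2HSV)
    mb=cv2.inRange(hh,(93,50,165),(112,200,255)); mm=cv2.bitwise_not(mb); k=np.zeros_like(mm);k[y0:y1,x0:x1]=255; mm=cv2.morphologyEx(mm&k,cv2.MORPH_OPEN,np.ones((3,3)))
    c=max(cv2.findContours(mm,0,2)[0],key=cv2.contourArea);print(n,cv2.boundingRect(c),cv2.minAreaRect(np.array([plane(n,*p,.033)[:2]*1000 for p in c[:,0]],np.float32)))
```

```text
((490.3176574707031, -53.71813201904297), (103.6749496459961, 27.350343704223633), 2.6929194927215576) [438.12976 -69.00354] [541.7294   -38.059425]
[[ 0.5373 -0.0413  0.07  ]
 [ 0.5377 -0.0686  0.07  ]
 [ 0.4396 -0.0707  0.07  ]
 [ 0.437  -0.0464  0.07  ]] [ 0.48789363 -0.05675231  0.07      ]
top (155, 222, 38, 23) ((481.55120849609375, 320.9119567871094), (63.12322998046875, 109.09436798095703), 1.2610199451446533)
scene (162, 278, 44, 38) ((471.836181640625, 320.6254577636719), (81.90602111816406, 114.3683853149414), 2.588634490966797)
```

The tin's centre is (0.489, −0.055) with yaw 2.7°, and its upper edge measures about 0.066–0.07 high. The lower tin is at (0.481, 0.321) with yaw about 1.2°. I'll grip 12 mm forward of the centre to keep the wrist clear of the leaning lid.

In the tool's units: -0.049 m is -1.96, 0.021 m is 0.84.

```bash
python3 jog.py '[0.84,-1.96,0,0,0.84,-1.96,0,0,0.84,-1.96,0,0,0.84,-1.96,0,0,0.84,-1.96,0,0]' 0.55
python3 jog.py '[0.84,-1.96,0,0,0.84,-1.96,0,0,0.84,-1.88,0,0,0,0,2,0,0,0,2,0]'
python3 jog.py '[0,0,2,0,0,0,2,0,0,0,1.6,0,0,0,0,0]'
python3 -c "
from h import *
s=bot.read_state();M=R.from_rotvec(s['tcp_rot']).as_matrix();print(M.round(3),M.T@(np.array([.477,-.0558,.046])-s['tool_pos']))"
```

```text
time: 11.9
tool_pos: [0.4203, -0.2022, 0.3962]
tcp_rot: [-3.141, -0.076, -0.0]
wrist_force: [0.7, 0.0, 0.0]
width: 0.553
grip_force: 0.0
time: 12.52
tool_pos: [0.4769, -0.0551, 0.2957]
tcp_rot: [3.14, 0.08, 0.003]
wrist_force: [-0.2, -0.0, -0.2]
width: 0.549
grip_force: 0.0
time: 13.02
tool_pos: [0.4728, -0.0555, 0.1526]
tcp_rot: [-3.139, -0.076, 0.014]
wrist_force: [-0.4, -0.3, -0.1]
width: 0.555
grip_force: 0.0
[[ 0.999  0.048 -0.009]
 [ 0.048 -0.999  0.001]
 [-0.009 -0.002 -1.   ]] [0.00514006 0.00074512 0.1065774 ]
```

In the tool's units: 0.04 m is 1.6, 0.035 m is 1.4.

```bash
python3 jog.py '[0.12,0,1.6,0,0,0,1.4,0,0,0,0.8,0,0,0,0,0]'
python3 jog.py '[0,0,0.4,0,0,0,0,0,0,0,0,0]'
```

```text
time: 13.52
tool_pos: [0.4794, -0.056, 0.0619]
tcp_rot: [-3.141, -0.074, 0.001]
wrist_force: [-1.0, 0.1, -0.3]
width: 0.549
grip_force: 0.0
time: 13.9
tool_pos: [0.48, -0.0561, 0.0523]
tcp_rot: [3.14, 0.073, 0.002]
wrist_force: [-0.5, 0.1, -0.9]
width: 0.551
grip_force: 0.0
```

In the tool's units: 0.007 m is 0.28.

```bash
python3 jog.py '[0,0,0.28,0,0,0,0,0]'
python3 jog.py '[0,0,0,0,0,0,0,0,0,0,0,0,0,0,0,0]' 0.0 50
python3 jog.py '[0,0,0,0,0,0,0,0]'
python3 jog.py '[0,0,-0.8,0,0,0,-0.8,0,0,0,-0.8,0,0,0,0,0]'
```

```text
time: 14.15
tool_pos: [0.4788, -0.0559, 0.0439]
tcp_rot: [-3.141, -0.073, 0.002]
wrist_force: [0.4, -0.4, -0.1]
width: 0.549
grip_force: 0.0
time: 14.65
tool_pos: [0.4795, -0.0559, 0.0447]
tcp_rot: [-3.141, -0.073, -0.0]
wrist_force: [-0.5, -0.5, 3.0]
width: 0.276
grip_force: 49.3
time: 14.9
tool_pos: [0.4795, -0.056, 0.0447]
tcp_rot: [-3.141, -0.073, -0.0]
wrist_force: [-1.3, 0.9, 3.1]
width: 0.278
grip_force: 49.4
time: 15.4
tool_pos: [0.4806, -0.0562, 0.1055]
tcp_rot: [3.14, 0.073, 0.005]
wrist_force: [-0.7, -0.4, -2.0]
width: 0.279
grip_force: 49.3
```

The tin is held (24 mm, about 0.2 kg). I'll lift it over the wall and carry it to the bare worktop, where it gets set down on its edge and then tipped towards −y so the lid comes up.

```bash
python3 jog.py '[0,0,-1.6,0,0,0,-1.6,0,0,0,-1.6,0,-0.72,1.88,0,0,-0.72,1.88,0,0]'
python3 jog.py '[-0.72,1.88,0,0,-0.72,1.88,0,0,-0.72,1.88,0,0,-0.72,1.84,0,0,0,0,0,0]'
python3 jog.py '[0,0,2,0,0,0,2,0,0,0,1.6,0,0,0,0.8,0,0,0,0,0]'
python3 -c "
from h import *
s=bot.read_state();M=R.from_rotvec(s['tcp_rot']).as_matrix();print(s['q'].round(3),M.round(3));print([plane('top',u,318,0).round(3) for u in(300,400,450)])
snap('scene','scene5');im=snap('top','top5');cv2.imwrite('pics/crop5.png',np.hstack([cv2.resize(bot.read_camera('scene')[120:320,240:440,::-1],(400,400),interpolation=2),cv2.resize(im[170:330,300:460,::-1],(400,400),interpolation=2)]))"
```

```text
time: 16.02
tool_pos: [0.4474, -0.1521, 0.2237]
tcp_rot: [3.14, 0.076, -0.0]
wrist_force: [0.5, 0.1, -1.9]
width: 0.281
grip_force: 49.5
time: 16.65
tool_pos: [0.3827, -0.3441, 0.2226]
tcp_rot: [-3.14, -0.066, 0.003]
wrist_force: [0.8, 0.8, -2.0]
width: 0.28
grip_force: 49.7
time: 17.27
tool_pos: [0.3826, -0.3388, 0.0613]
tcp_rot: [-3.136, -0.074, 0.007]
wrist_force: [-0.5, 0.5, -1.5]
width: 0.277
grip_force: 49.7
[-0.774  0.133  2.102  0.     0.913  0.75 ] [[ 0.999  0.047 -0.005]
 [ 0.047 -0.999  0.005]
 [-0.005 -0.005 -1.   ]]
[array([ 0.25 , -0.043,  0.   ]), array([ 0.253, -0.326,  0.   ]), array([ 0.253, -0.471,  0.   ])]
```

View pics/crop5.png

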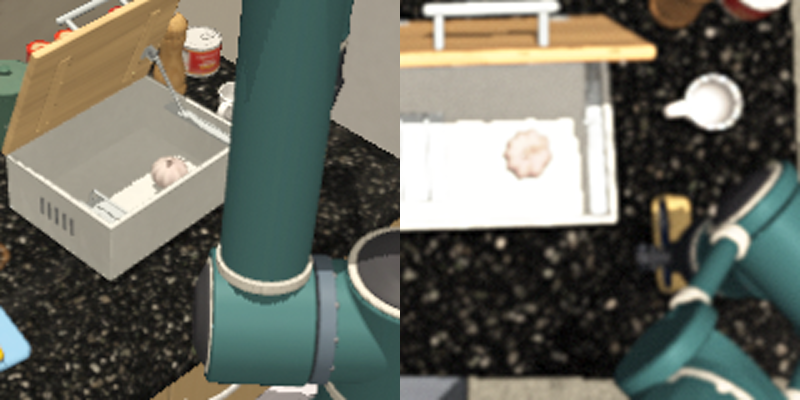

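The tin hangs level right of the bin (top view around (408,266)). The lid is propped and the garlic is in place. Lowering to contact.

```bash
python3 jog.py '[0,0,0.6,0,0,0,0.32,0,0,0,0,0]'
python3 jog.py '[0,0,0.12,0,0,0,0,0]'
python3 jog.py '[0,0,0.08,0,0,0,0,0]'
python3 jog.py '[0,0,0.08,0,0,0,0,0]'
```

```text
time: 17.8
tool_pos: [0.3837, -0.341, 0.0405]
tcp_rot: [-3.139, -0.073, 0.002]
wrist_force: [-0.1, -0.5, -1.9]
width: 0.278
grip_force: 49.7
time: 18.05
tool_pos: [0.3845, -0.3417, 0.0384]
tcp_rot: [-3.141, -0.073, 0.0]
wrist_force: [-0.3, -0.0, -2.1]
width: 0.28
grip_force: 49.7
time: 18.3
tool_pos: [0.3845, -0.3416, 0.0364]
tcp_rot: [-3.141, -0.073, 0.0]
wrist_force: [-0.0, 0.1, -1.6]
width: 0.278
grip_force: 49.7
time: 18.55
tool_pos: [0.3843, -0.3415, 0.0343]
tcp_rot: [-3.14, -0.073, 0.0]
wrist_force: [-0.0, -0.4, -1.5]
width: 0.275
grip_force: 49.7
```

The rows are not in the units I measure in: shifts go in units of 25 mm. I convert before sending: 0.002 m is 0.08.

```bash
python3 jog.py '[0,0,0.08,0,0,0,0,0]'
python3 jog.py '[0,0,0.04,0,0,0,0,0]'
python3 jog.py '[0,0,0.04,0,0,0,0,0]'
```

```text
time: 18.8
tool_pos: [0.3846, -0.3418, 0.0327]
tcp_rot: [3.141, 0.073, 0.0]
wrist_force: [-0.3, 0.8, 0.7]
width: 0.281
grip_force: 50.0
time: 19.05
tool_pos: [0.3847, -0.3419, 0.0326]
tcp_rot: [3.141, 0.073, 0.0]
wrist_force: [-3.3, 2.3, 8.2]
width: 0.281
grip_force: 51.1
time: 19.3
tool_pos: [0.3847, -0.342, 0.0326]
tcp_rot: [3.141, 0.073, -0.0]
wrist_force: [-5.2, 2.4, 14.8]
width: 0.281
grip_force: 52.2
```

It has touched down. I'll relax, open fully, then push the upper part with the +y finger.

In the tool's units: -0.0015 m is -0.06.

```bash
python3 jog.py '[0,0,-0.06,0,0,0,0,0]'
python3 jog.py '[0,0,0,0,0,0,0,0,0,0,0,0,0,0,0,0]' 1.0
python3 jog.py '[0,0.4,0,0,0,0.4,0,0,0,0.24,0,0,0,0.24,0,0,0,0.2,0,0]'
python3 jog.py '[0,0.2,0,0,0,0.2,0,0,0,0.2,0,0,0,0.12,0,0,0,0,0,0]'
python3 -c "
from h import *
im=snap('top','top6')[170:330,300:460,::-1];cv2.imwrite('pics/crop6.png',cv2.resize(im,(480,480),interpolation=2))"
```

```text
time: 19.55
tool_pos: [0.3847, -0.3419, 0.0326]
tcp_rot: [3.14, 0.073, 0.001]
wrist_force: [-1.6, 1.3, 6.8]
width: 0.278
grip_force: 50.8
time: 20.05
tool_pos: [0.3844, -0.3416, 0.0318]
tcp_rot: [-3.141, -0.073, 0.0]
wrist_force: [-0.6, -0.4, -0.3]
width: 1.0
grip_force: 0.0
time: 20.68
tool_pos: [0.3861, -0.379, 0.0319]
tcp_rot: [-3.141, -0.072, 0.0]
wrist_force: [0.3, 0.6, 0.6]
width: 1.0
grip_force: 0.2
time: 21.3
tool_pos: [0.3871, -0.3968, 0.032]
tcp_rot: [3.141, 0.072, 0.0]
wrist_force: [0.4, 0.4, 0.7]
width: 1.001
grip_force: 0.0
```

View pics/crop6.png

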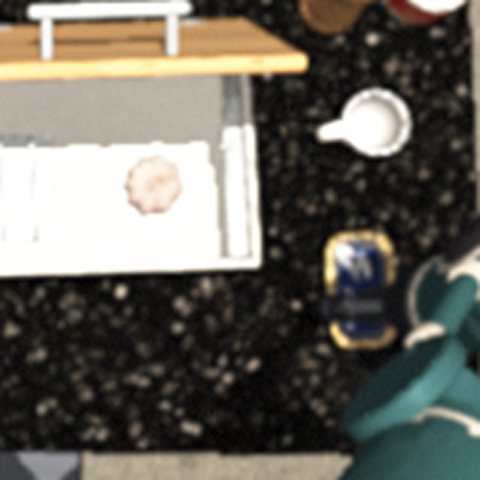

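The tin lies flat with its printed lid up. In the top view it spans about (408–432, 247–287), and the fingers stand clear above it. I'll wait a moment and measure its pose.

```bash
python3 jog.py '[0,0,0,0,0,0,0,0,0,0,0,0]'
python3 - <<'E'
from h import *
q=np.array([plane("top",300+u/3,170+v/3,.025) for u,v in((325,235),(397,235),(397,345),(325,345))]);print(q.round(4))
q=np.array([plane("top",300+u/3,170+v/3,.025) for u,v in((361,230),(361,350),(325,290),(397,290))]);print(q.round(4),q.mean(0))
im=cv2.imread("pics/top6.png");h=cv2.cvtColor(im,cv2.COLOR_BGR2HSV)
m=cv2.inRange(h,(10,60,90),(40,255,255))|cv2.inRange(h,(100,80,40),(130,255,200));k=np.zeros_like(m);k[243:290,404:436]=255
p=np.argwhere(cv2.morphologyEx(m&k,cv2.MORPH_OPEN,np.ones((2,2))))[:,::-1]
W=np.array([plane("top",*a,.025)[:2]*1000 for a in p],np.float32);print(cv2.minAreaRect(W),W.min(0),W.max(0))
s=bot.read_state();M=R.from_rotvec(s['tcp_rot']).as_matrix();print(s['tool_pos'],M.round(3))
E
```

```text
time: 21.72
tool_pos: [0.387, -0.3965, 0.032]
tcp_rot: [3.141, 0.073, -0.0]
wrist_force: [0.1, -0.4, -0.8]
width: 1.001
grip_force: 0.0
[[ 0.4492 -0.3453  0.025 ]
 [ 0.4499 -0.4145  0.025 ]
 [ 0.347  -0.4125  0.025 ]
 [ 0.3467 -0.344   0.025 ]]
[[ 0.4543 -0.3799  0.025 ]
 [ 0.3423 -0.3781  0.025 ]
 [ 0.3978 -0.3446  0.025 ]
 [ 0.3983 -0.4134  0.025 ]] [ 0.39814737 -0.378967    0.025     ]
((394.2079772949219, -377.622314453125), (67.80740356445312, 116.13349151611328), 86.04708862304688) [ 338.39877 -412.95047] [ 450.73245 -340.13834]
[ 0.38703864 -0.39649851  0.03199422] [[ 0.999  0.046 -0.   ]
 [ 0.046 -0.999 -0.   ]
 [-0.     0.    -1.   ]]
```

```bash
python3 jog.py '[0.36,-0.64,0,0,0,0,0.48,0,0,0,0.48,0,0,0,0,0]' 1.0 50
python3 jog.py '[0,0,0.24,0,0,0,0,0,0,0,0.12,0,0,0,0,0]'
```

```text
time: 22.22
tool_pos: [0.3941, -0.3789, 0.006]
tcp_rot: [-3.138, -0.073, 0.004]
wrist_force: [-0.1, 0.8, 0.2]
width: 1.002
grip_force: 0.0
time: 22.72
tool_pos: [0.3952, -0.3802, -0.0011]
tcp_rot: [-3.141, -0.072, 0.0]
wrist_force: [-0.5, -0.2, 0.2]
width: 1.004
grip_force: 0.0
```

In the tool's units: -0.03 m is -1.2, -0.015 m is -0.6.

```bash
python3 jog.py '[0,0,0,0,0,0,0,0,0,0,0,0,0,0,0,0]' 0.0 50
python3 jog.py '[0,0,0,0,0,0,-0.6,0,0,0,-1.2,0,0,0,-1.2,0,0,0,0,0]'
python3 -c "
from h import *
im=snap('top','top7')[170:330,300:460,::-1];cv2.imwrite('pics/crop7.png',cv2.resize(im,(400,400),interpolation=2))
s=bot.read_state();print(s['tool_pos'],s['q'].round(3))"
```

```text
time: 23.22
tool_pos: [0.3956, -0.3806, -0.0004]
tcp_rot: [3.14, 0.073, 0.001]
wrist_force: [-1.7, 0.9, 5.4]
width: 0.687
grip_force: 53.9
time: 23.85
tool_pos: [0.3971, -0.382, 0.0771]
tcp_rot: [3.136, 0.073, 0.007]
wrist_force: [-0.3, -1.2, -1.5]
width: 0.685
grip_force: 54.3
[ 0.39596168 -0.38089639  0.07517896] [-0.811  0.177  2.02   0.     0.942  0.713]
```

View pics/crop7.png

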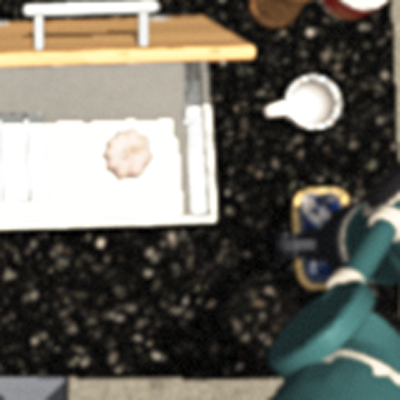

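The lifted tin sits level in the fingers, at (420,265) in the full top frame. I'll measure its offset along the tool, then raise it and carry it across in front of the lid.

In the tool's units: -0.05 m is -2, -0.045 m is -1.8.

```bash
python3 jog.py '[0,0,-1.6,0,0,0,-1.8,0,0,0,-1.8,0,0.12,-2,0,0,0.12,-2,0,0]'
python3 jog.py '[0.12,-2,0,0,0.12,-2,0,0,0.12,-2,0,0,0.12,-2,0,0,0.12,-2,0,0]'
python3 jog.py '[0.12,-2,0,0,0.12,-2,0,0,0.12,-2,0,0,0.12,-2,0,0,0.12,-2,0,0]'
python3 jog.py '[0.12,-2,0,0,0.12,-2,0,0,0,0,0,-0.172,0,0,0,-0.172,0,0,0,-0.172]'
python3 jog.py '[0,0,0,-0.172,0,0,0,-0.172,0,0,0,-0.172,0,0,0,-0.172,0,0,0,-0.172]'
python3 jog.py '[0,0,0,-0.172,0,0,0,0,0,0,0,0]'
python3 - <<'E'
from h import *
s=bot.read_state();M=R.from_rotvec(s['tcp_rot']).as_matrix();print(s['tool_pos'],s['q'].round(3),M.round(3))
im=cv2.imread("pics/top7.png");h=cv2.cvtColor(im,cv2.COLOR_BGR2HSV);m=cv2.inRange(h,(10,60,70),(40,255,255));k=np.zeros_like(m);k[240:290,412:432]=255
p=np.argwhere(m&k)[:,::-1];W=np.array([plane("top",*a,.1)[:2] for a in p]);print("x ext",W.min(0),W.max(0),(W.min(0)+W.max(0))/2,"tcp was .3960")
for n in("scene","top"): snap(n,n+"8")
E
```

```text
time: 24.52
tool_pos: [0.3961, -0.2789, 0.2029]
tcp_rot: [-3.14, -0.07, 0.002]
wrist_force: [-0.0, 0.6, -2.5]
width: 0.686
grip_force: 54.7
time: 25.15
tool_pos: [0.3987, -0.0279, 0.2022]
tcp_rot: [-3.14, -0.072, 0.004]
wrist_force: [1.5, 0.8, -1.3]
width: 0.685
grip_force: 54.7
time: 25.78
tool_pos: [0.4021, 0.222, 0.202]
tcp_rot: [3.139, 0.073, -0.004]
wrist_force: [0.8, -0.1, -1.0]
width: 0.688
grip_force: 54.7
time: 26.4
tool_pos: [0.4036, 0.3205, 0.2015]
tcp_rot: [3.014, 0.881, -0.006]
wrist_force: [0.2, 0.5, -2.5]
width: 0.684
grip_force: 54.8
time: 27.02
tool_pos: [0.4037, 0.3202, 0.2017]
tcp_rot: [-2.374, -2.057, 0.006]
wrist_force: [-0.1, 0.9, -1.2]
width: 0.688
grip_force: 54.8
time: 27.4
tool_pos: [0.4043, 0.3206, 0.2028]
tcp_rot: [-2.198, -2.244, 0.003]
wrist_force: [0.6, -0.2, -2.0]
width: 0.688
grip_force: 54.8
[0.40428409 0.3205981  0.20279254] [ 0.622 -0.016  1.971  0.     1.189  0.601] [[-0.021  1.    -0.002]
 [ 1.     0.021 -0.001]
 [-0.001 -0.002 -1.   ]]
x ext [ 0.34856257 -0.38683213] [ 0.45881706 -0.3456342 ] [ 0.40368981 -0.36623316] tcp was .3960
```

Run:
```python
from h import *
c=np.array([.404,.3215,.228])
for n in("scene","top"):
    im=cv2.imread(f"pics/{n}8.png");h=cv2.cvtColor(im,cv2.COLOR_BGR2HSV);u=proj(n,c);print(n,"pred",u.round(1))
    g=cv2.inRange(h,(10,70,60),(35,255,255));b=cv2.inRange(h,(104,90,30),(130,255,190))
    k=np.zeros_like(g);x,y=u.astype(int);k[max(0,y-40):y+40,max(0,x-45):x+45]=255
    for nm,m in(("gold",g&k),("blue",b&k)):
        N,L,S,C=cv2.connectedComponentsWithStats(m)
        for i in range(1,N):
            if S[i,4]>8: print(" ",nm,S[i],C[i].round(1))
    # ASCII map of masks, down-sampled
    q=np.full(g.shape,'.');q[g>0]='g';q[b>0]='b'
    print("\n".join("".join(r[max(0,x-32):x+32]) for r in q[max(0,y-24):y+24:2]))
```

```text
scene pred [189.5 255.2]
  gold [220 240  14  17 153] [227.5 247.7]
  gold [190 242   8   4  18] [194.1 243.7]
  gold [162 248  34  32 275] [177.7 268. ]
  gold [205 248  10  17  59] [209.8 256.3]
  gold [221 271  13  24 191] [227.9 281.7]
  gold [186 280  18  15  45] [198.4 286.8]
  gold [167 283  18  12  29] [175.8 288.6]
  blue [169 252  24  16 138] [183.6 258.9]
  blue [180 286   8   9  41] [183.5 290.9]
  blue [191 289   9   6  21] [195.5 291.7]
................................................................
................................................................
................................................................
................................................................
................................................................
................................................................
.....................................gggg.......................
.................................gggg...........................
................................................................
.........................ggg.........................ggg....
[... 2184 characters left out ...]
.................bb.........bbbb...ggg...b........
..........................................bbbb...ggg.....b.bb...
.................................................gggg......bb.bb
..................................b.............gggg............
.............................................ggggggg............
................................gggggggggggggggggg..............
.....................................gggggggg...................
................................................................
................................................................
................................................................
................................................................
```

Run:
```python
from h import *
def ext(n,f,x0,y0,x1,y1,z):
    h=cv2.cvtColor(cv2.imread(f"pics/{n}{f}.png"),cv2.COLOR_BGR2HSV);g=cv2.inRange(h,(10,70,60),(35,255,255))
    p=np.argwhere(g[y0:y1,x0:x1])[:,::-1]+[x0,y0]; W=np.array([plane(n,*a,z)[:2] for a in p]);print(n,f,p.min(0),p.max(0),"xy",W.min(0).round(4),W.max(0).round(4),((W.min(0)+W.max(0))/2).round(4))
ext("top",0,150,215,197,250,.034);ext("top",4,150,215,197,250,.034)
ext("top",8,140,244,175,275,.227)
ext("scene",0,155,272,212,322,.034)
ext("scene",8,155,238,200,283,.227)
```

```text
top 0 [151 224] [191 243] xy [0.452  0.2686] [0.5077 0.3882] [0.4799 0.3284]
top 4 [151 223] [191 243] xy [0.452  0.2686] [0.5088 0.3884] [0.4804 0.3285]
top 8 [148 244] [168 271] xy [0.3723 0.273 ] [0.4368 0.3213] [0.4045 0.2972]
scene 0 [162 280] [204 314] xy [0.4347 0.2683] [0.5083 0.3729] [0.4715 0.3206]
scene 8 [162 242] [197 282] xy [0.3304 0.2859] [0.4328 0.3839] [0.3816 0.3349]
```

The held tin's centre sits about 7 mm along +tool x (0.0045, 0.0077 and 0.011 from three readings). So the TCP target over the lower tin is (0.481, 0.314).

In the tool's units: 0.04 m is 1.6, 0.0385 m is 1.54.

```bash
python3 jog.py '[-0.16,1.52,0,0,-0.16,1.54,0,0,0,0,1.6,0,0,0,1.6,0,0,0,1.2,0]'
python3 jog.py '[0,0,0.8,0,0,0,0,0,0,0,0,0]'
python3 - <<'E'
from h import *
s=bot.read_state();M=R.from_rotvec(s['tcp_rot']).as_matrix();print(s['tool_pos'],M.round(3))
def ext(n,x0,y0,x1,y1,z):
    im=snap(n,n+"9");h=cv2.cvtColor(im,cv2.COLOR_RGB2HSV);g=cv2.inRange(h,(10,70,60),(35,255,255));b=cv2.inRange(h,(104,90,30),(130,255,190))
    p=np.argwhere(g[y0:y1,x0:x1])[:,::-1]+[x0,y0]; W=np.array([plane(n,*a,z)[:2] for a in p]);print(n,p.min(0),p.max(0),W.min(0).round(4),W.max(0).round(4))
    q=np.full(g.shape,'.');q[g>0]='g';q[b>0]='b';print("\n".join("".join(r[x0:x1]) for r in q[y0:y1:2]))
ext("top",140,205,200,250,.1);ext("scene",150,255,216,325,.1)
E
```

```text
time: 28.12
tool_pos: [0.4809, 0.3142, 0.0919]
tcp_rot: [-2.197, -2.245, 0.003]
wrist_force: [0.3, -0.1, -1.2]
width: 0.69
grip_force: 54.9
time: 28.5
tool_pos: [0.4825, 0.3154, 0.0753]
tcp_rot: [2.195, 2.247, 0.003]
wrist_force: [0.7, 0.1, -1.4]
width: 0.688
grip_force: 54.9
[0.48252045 0.31544918 0.07531094] [[-0.023  1.     0.002]
 [ 1.     0.023  0.001]
 [ 0.001  0.002 -1.   ]]
top [169 219] [191 243] [0.4484 0.2521] [0.5131 0.3125]
..........................bb................................
.............................b..............................
.............................b..............................
............................b...............................
............................b...............................
.............................bb.....bbbb.bb.................
......................................bb..b.................
...............................g............................
..............................ggggggggggg...................
........................................gggg......b.bb......
.................................bbbbbbb...gggggg
[... 2444 characters left out ...]
ggggggggg.....................
...............ggg.b...b........gggggggggg........................
................ggggg........gggggggggg...........................
..................gggggggggggggggggg..............................
....................ggggggggggggg.................................
......................ggggggg.....................................
..................................................................
..................................................................
..................................................................
..................................................................
..................................................................
```

Run:
```python
from h import *
f=lambda n,u,v,z:plane(n,u,v,z)[:2].round(4)
print("top right ends held/low",f("top",185.5,231,.1),f("top",191.5,231,.034))
print("scene left ends held/low",f("scene",156,279.5,.1),f("scene",162,299.5,.034))
print("scene right ends",f("scene",198.5,278,.1),f("scene",204.5,293,.034))
print("scene nearest",f("scene",169,298,.1),f("scene",177,313.5,.034))
```

```text
top right ends held/low [0.4813 0.2682] [0.488  0.2683]
scene left ends held/low [0.5051 0.3683] [0.4974 0.3681]
scene right ends [0.4432 0.2884] [0.4469 0.2766]
scene nearest [0.4359 0.3748] [0.4366 0.3632]
```

The ends of the held and lower tins agree in both views (right 0.2682/0.2683, left 0.3683/0.3681), so it is well aligned. Lowering to contact.

In the tool's units: 0.015 m is 0.6, 0.012 m is 0.48.

```bash
python3 jog.py '[0,-0.04,0.6,0,0,0,0.48,0,0,0,0.24,0,0,0,0,0,0,0,0,0]'
python3 jog.py '[0,0,0.12,0,0,0,0,0]'
python3 jog.py '[0,0,0.08,0,0,0,0,0]'
python3 jog.py '[0,0,0.06,0,0,0,0,0]'
```

```text
time: 29.22
tool_pos: [0.4807, 0.3149, 0.0411]
tcp_rot: [2.195, 2.247, 0.0]
wrist_force: [0.4, 0.1, -2.2]
width: 0.684
grip_force: 54.9
time: 29.48
tool_pos: [0.4805, 0.3148, 0.038]
tcp_rot: [2.195, 2.247, 0.0]
wrist_force: [-0.2, -0.0, -1.2]
width: 0.684
grip_force: 54.9
time: 29.72
tool_pos: [0.4804, 0.3147, 0.0359]
tcp_rot: [-2.195, -2.247, 0.0]
wrist_force: [-0.7, -0.2, -1.9]
width: 0.685
grip_force: 54.9
time: 29.98
tool_pos: [0.4804, 0.3147, 0.0343]
tcp_rot: [-2.195, -2.247, 0.001]
wrist_force: [-0.7, 0.0, -2.0]
width: 0.688
grip_force: 54.9
```

```bash
python3 jog.py '[0,0,0.04,0,0,0,0,0]'
python3 jog.py '[0,0,0.04,0,0,0,0,0]'
```

```text
time: 30.22
tool_pos: [0.4805, 0.3148, 0.0341]
tcp_rot: [-2.195, -2.247, 0.0]
wrist_force: [-2.6, -1.1, 5.6]
width: 0.683
grip_force: 55.4
time: 30.48
tool_pos: [0.4806, 0.3148, 0.0341]
tcp_rot: [-2.195, -2.247, 0.0]
wrist_force: [-4.8, -2.9, 11.7]
width: 0.683
grip_force: 55.9
```

Contact on the lower tin at the expected height. I'll ease off, release, rise and retreat, then check.

In the tool's units: -0.0015 m is -0.06.

```bash
python3 jog.py '[0,0,-0.06,0,0,0,0,0]'
python3 jog.py '[0,0,0,0,0,0,0,0,0,0,0,0,0,0,0,0]' 1.0
python3 jog.py '[0,0,-0.8,0,0,0,-1.6,0,0,0,-2,0,0,0,-2,0,0,0,0,0]'
python3 jog.py '[-2,-0.2,-0.8,0,-2,-0.2,-0.8,0,-2,-0.2,-0.8,0,-2,0,0,0,-2,0,0,0]'
python3 jog.py '[-2,0,0,0,-2,0,0,0,-2,0,0,0,0,0,0,0,0,0,0,0]'
python3 - <<'E'
from h import *
f=lambda n,u,v,z:plane(n,u,v,z)[:2].round(4)
for n,(x0,y0,x1,y1),z in(("top",(140,205,200,250),.058),("scene",(150,255,216,325),.058)):
    im=snap(n,n+"10");h=cv2.cvtColor(im,cv2.COLOR_RGB2HSV);g=cv2.inRange(h,(10,70,60),(35,255,255));b=cv2.inRange(h,(104,90,30),(130,255,190))
    q=np.full(g.shape,'.');q[g>0]='g';q[b>0]='b';print(n,x0,y0);print("\n".join("".join(r[x0:x1]) for r in q[y0:y1:2]))
im=cv2.imread("pics/scene10.png").astype(int);i4=cv2.imread("pics/scene4.png").astype(int)
print("lid/stay region change vs scene4:",np.abs(im-i4)[130:200,240:330].mean(), "bin interior garlic",np.abs(im-i4)[190:225,310:335].mean())
E
```

```text
time: 30.72
tool_pos: [0.4808, 0.3149, 0.0342]
tcp_rot: [2.195, 2.247, 0.001]
wrist_force: [0.7, 0.0, 1.5]
width: 0.686
grip_force: 55.2
time: 31.22
tool_pos: [0.4805, 0.3148, 0.0339]
tcp_rot: [-2.195, -2.247, -0.0]
wrist_force: [0.0, 0.2, 0.1]
width: 0.997
grip_force: 0.0
time: 31.85
tool_pos: [0.4841, 0.317, 0.2018]
tcp_rot: [2.193, 2.245, 0.02]
wrist_force: [1.4, 0.9, -0.4]
width: 0.998
grip_force: 0.0
time: 32.48
tool_pos: [0.471, 0.063, 0.2546]
tcp_rot: [2.194, 2.247, 0.001]
wrist_force: [0.1, 0.6, -0.2]
width: 0.999
grip_force: 0.0
time: 33.1
tool_pos: [0.4745, -0.0852, 0.2538]
tcp_rot: [-2.196, -2.246, -0.0]
wrist_force: [-0.1, 0.0, 0.2]
width: 1.001
grip_force: 0.0
top 140 205
.................b..........................................
............................................................
................b...........................................
................b...........................................
............................................................
............................................................
........gg.....b........................
[... 2747 characters left out ...]
.....
................ggggggggggggggggggggggg...........................
..................gggggggggggggggggg..............................
....................ggggggggggggg.................................
......................ggggggg.....................................
..................................................................
..................................................................
..................................................................
..................................................................
..................................................................
lid/stay region change vs scene4: 22.293544973544975 bin interior garlic 19.600761904761903
```

The stack is square: one continuous tin outline in both views. The hand is in front of the lid, so I'll back it away before checking the lid and garlic.

In the tool's units: -0.055 m is -2.2, -0.05 m is -2.

```bash
python3 jog.py '[0,-1.6,0,0,-2,-0.8,0,0,-2.2,0,0,0,-2.2,0,0,0,-2.2,0,0,0]'
python3 jog.py '[-2.2,0,0,0,-2.2,0,0,0,-1.6,0,0,0,0,0,0,0,0,0,0,0]'
python3 - <<'E'
from h import *
a=snap("scene","scene11").astype(int);t=snap("top","top11").astype(int)
i4=cv2.imread("pics/scene4.png")[:,:,::-1].astype(int);t4=cv2.imread("pics/top4.png")[:,:,::-1].astype(int)
d=lambda p,q,x0,y0,x1,y1:round(np.abs(p-q)[y0:y1,x0:x1].mean(),2)
print("lid scene",d(a,i4,240,125,330,195),"stay",d(a,i4,325,150,345,185),"garlic",d(a,i4,312,195,332,212),"garlic top",d(t,t4,335,205,360,232),"lid top",d(t,t4,280,150,385,178),"opener",d(t,t4,205,205,232,270),"mug",d(t,t4,404,198,440,224),"ref",d(a,i4,20,270,120,330))
E
```

```text
time: 33.83
tool_pos: [0.4206, -0.3021, 0.2543]
tcp_rot: [2.192, 2.25, 0.001]
wrist_force: [1.9, -0.7, 0.2]
width: 0.998
grip_force: 0.0
time: 34.45
tool_pos: [0.4241, -0.4502, 0.2535]
tcp_rot: [-2.193, -2.248, -0.001]
wrist_force: [-0.1, 0.0, -0.3]
width: 1.002
grip_force: 0.0
lid scene 0.49 stay 0.56 garlic 0.36 garlic top 2.01 lid top 2.09 opener 1.71 mug 2.0 ref 0.94
```

Nothing else has moved: the lid, stay, garlic, opener and mug all match the earlier pictures, and the robot is clear. Handing in.

```bash
python3 -c "
from h import *
print(bot.finish_job())"
```

```text
the job is handed in; nothing more can be done
None
```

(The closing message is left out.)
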